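# Bring the open vial under the spout

### The arm

A 6-joint arm with a two-finger parallel gripper is mounted at the origin on a cart in front of the work surface, level with it; the furniture and walls round the work are solid. World frame = base frame: x ahead of the robot, y to its left, z up, the work surface at z = 0. Lengths are in mm, angles in rad, forces in N, time in s.
With the tool pointing down it reaches from about 350 to 775 mm from the base axis. Payload 7.3 kg.
Tool frame: the origin (TCP) lies between the finger pads; the fingertips stand bot.tips_ahead ahead of it and the grasp point (between the pads) lies 6 mm ahead of it (bot.tips_ahead is the distance from the TCP to the fingertips, in mm); z points along the fingers, y is the line along which they close (so a half turn about z gives the same grasp; the last joint's range is limited). The gripper opens to 92 mm and grips with 3 to 60 N. Pads are 19 mm wide; open, the fingers measure 130 mm over their backs; the gripper's body (75 mm by 190 mm) begins 47 mm behind the grasp point.
Start: joints at [-1.407, 0.342, 1.524, -0, 1.275, -0.146], TCP at [160.078, -500.018, 251.741] pointing down, gripper open.
Joint ranges: [-2.53, 2.53], [-0.77, 2.02], [0.04, 2.7], [-1, 4.14], [0.28, 2.66], [-3.11, 3.11]. Speed limits (rad/s): [2.57, 2.57, 3.14, 3.14, 3.14, 3.14].

### API

Orientations are given as [roll, pitch, yaw] about the fixed x, y, z axes, in that order (R = Rz(yaw) Ry(pitch) Rx(roll)).
In Python, from plant import bot gives the robot as it stands. The module is installed in compiled form; this text tells all that it offers.
- The arm moves only by the tool step_arm, never from a script. Its argument "targets" is one flat list of numbers, 7 for each row, row after row: the opening, from 0 (shut) to 1 (fully open), then the shift along the tool's x, y, z each as a share of 100 mm, from -1 to 1, then the turn, a rotation vector about the tool's x, y, z each as a share of pi/4 rad, from -1 to 1. A call has 1 to 20 rows; each row is the pose to reach, as a shift and turn from the pose commanded when the call began, along the tool's axes at that moment; what a row does not reach only later rows make up. A row lasts 1/8 s, in which the tool goes at most 62.5 mm and 10.7 degrees, less where a joint would pass 70% of its speed; a pose out of reach is approached as far as the arm can. A call with a number of a shift or a turn outside -1 to 1 is refused whole. A call with a gripper value outside its range is refused whole. The fingers move at their own pace and stop on an object; the grip force is fixed at half the most. Time passes only in rows, so rows that repeat a pose let the fingers close. It gives the time, the measured TCP pose, the force, the opening and the grip force at its end, in the units of the state.
- bot.get_obs(): the state, without advancing time (a new reading comes with each control period).
- bot.capture(name): name is "scene" or "top" or "wrist"; returns (picture, depth): 384x512x3 uint8, blue, green, red; 384x512 float32, mm along the optical axis (not along the pixel's ray), 0 where there is no reading.
- bot.camera_info(name): a dict with "fx", "fy", "cx", "cy" (pixels), "k1" (the pictures are not rectified: a ray, as slopes to the right and down, at radius r is drawn at 1 + k1 r^2 times it, then the intrinsics apply), "camera_from_world" (4x4, takes a point from world to camera coordinates); the wrist camera has in their place "hand_eye" (4x4, takes a point from camera to tool coordinates, whose origin is the TCP and whose axes are the flange's). Camera axes: x right, y down, z forward; pixel columns grow to the right and rows downward; lengths in mm; the calibration is good to about 2 mm. A picture is of the moment at which its call begins: read the wrist's pose just before it. camera_info takes no time and is no camera call.
- bot.close_job(): hands the job in; it is judged then, once.
The state is a dict: "time": time; "joint_positions": joint angles; "dq": joint speeds; "tau": joint torques, N m; "tool_pos": TCP position; "tcp_rot": TCP orientation; "contact_force": force on the tool from outside, world axes, zero at the start; "moment": the same for the moment, N m; "grip_width": finger opening in mm; "finger_force": force on a finger pad.
Only numpy, scipy, OpenCV 4.12 (cv2) and the standard library are available. Lean on these libraries where they do the work, as an engineer would, in place of code of your own. Each camera call takes 0.05 s, during which the arm holds its last target. There are 200 camera calls.

### The job

Push on the spokes of the sample carousel with a fingertip, in either direction, until the one open vial stands at the filling place, where the black arrow on the foot points, in line between the hub and the pillar of the spout arm. Then push the spout arm in against its stop, so that the spout hangs over the mouth of the vial. Do not lift the wheel, do not touch the tubes or the vial, and leave the things around the carousel where they are.

Things in the scene. Friction and masses are not known exactly. Their poses are not given: they have to be found in the camera images.
- fill_place (a point): The fixed filling place of the carousel stand, a point 128 mm above the bench and 70 mm from the carousel's vertical axis, at the height of the vial's mouth. A small black arrow (flat, on the white foot, about 115 to 140 mm from the axis) points at it from the pillar's side. Frame: z up; the carousel's axis lies 70 mm along -y of this frame, the pillar of the spout arm 95 mm along +y. It does not move in a run.
- vial_mouth (a point): Centre of the mouth of the one open vial on the carousel: amber glass, no cap, 26 mm outside, 22 mm inside, mouth 128 mm above the bench, 70 mm from the carousel's axis. The other four places, at steps of 72 degrees, hold narrower 17 mm tubes with caps whose tops reach 134 mm above the bench.
- carousel (a joint): Angle (rad) of the carousel wheel about its vertical axis; grows anticlockwise seen from above; 0 (or any whole turn, 6.283) puts the open vial exactly at the filling place. Turns freely both ways, more than a turn; dry friction about 0.12 Nm (1 N at the spoke ends) stops it where it is left.
- carousel_lift (a joint): How far (m) the wheel has been lifted off its spindle; 0 = seated. It is only held down by its weight of about 1.2 kg.
- spout_arm (a joint): Angle (rad) of the swing arm about the pillar; negative = parked outward (starts between -1.5 and -1.0), grows anticlockwise seen from above as the arm swings in; 0 = against its fixed stop, the spout over the filling place. Dry friction about 0.08 Nm (1 N at 80 mm) holds it where it is left.
- spout_tip (a point): Lower tip of the 7 mm spout that hangs under the swing arm, 142 mm above the bench, 95 mm from the pillar's axis.
- swing_axis (a point): Point on the pillar's axis at the mid height of the swing arm, 167 mm above the bench, 165 mm from the carousel's axis. The arm is a flat upright aluminium bar 10 mm wide, 157 to 177 mm above the bench, that reaches from the pillar straight over the spout and ends 113 mm from the axis; its black hub is 32 mm across, top 181 mm. Frame: z up; the arm runs along its -y.
- sample_ring: The ring of sockets with the four capped tubes and the open vial, fixed on the wheel's disc (180 mm across). Origin on the carousel's axis 20 mm above the bench; z up; y towards the open vial. Tubes and vial are not to be touched.
- spoke0_end (a point): Centre of the 18 mm ball at the end of spoke 0, 134 mm from the carousel's axis and 105 mm above the bench. The spokes are level 9 mm round steel rods that run from the hub at 105 mm height, between the tubes, out to the balls; this one stands 36 degrees anticlockwise of the open vial.
- spoke1_end (a point): Centre of the 18 mm ball at the end of spoke 1, 134 mm from the carousel's axis and 105 mm above the bench. The spokes are level 9 mm round steel rods that run from the hub at 105 mm height, between the tubes, out to the balls; this one stands 108 degrees anticlockwise of the open vial.
- spoke2_end (a point): Centre of the 18 mm ball at the end of spoke 2, 134 mm from the carousel's axis and 105 mm above the bench. The spokes are level 9 mm round steel rods that run from the hub at 105 mm height, between the tubes, out to the balls; this one stands 180 degrees anticlockwise of the open vial.
- spoke3_end (a point): Centre of the 18 mm ball at the end of spoke 3, 134 mm from the carousel's axis and 105 mm above the bench. The spokes are level 9 mm round steel rods that run from the hub at 105 mm height, between the tubes, out to the balls; this one stands 252 degrees anticlockwise of the open vial.
- spoke4_end (a point): Centre of the 18 mm ball at the end of spoke 4, 134 mm from the carousel's axis and 105 mm above the bench. The spokes are level 9 mm round steel rods that run from the hub at 105 mm height, between the tubes, out to the balls; this one stands 324 degrees anticlockwise of the open vial.
- bottle_100: small clear bottle with a cap, 56 mm across, 105 mm high, left of the carousel's pillar. Bystander, loose; origin at the centre of its underside.
- tape_roll: roll of masking tape lying flat, 65 mm across, 19 mm high, behind the carousel. Bystander, loose; origin at the centre of its underside.
- marker_blue: marker pen lying flat, 136 mm long, right of the carousel. Bystander, loose; origin at the centre of its underside.
- timer: small white kitchen-type timer, 62x66x19 mm, far left. Bystander, loose; origin at the centre of its underside.

How it is judged:
By the outcome, as a careful person would: the job done as asked, in the order asked, and still so for the second after the job is handed in, with the robot touching nothing.
It also fails if it takes over 72 s, if anything falls off the work surface, if the arm or the gripper's body presses on something with over 40 N, if the wrist force passes 120 N, or if a joint passes its speed limit or range.

## Working session

There is one attempt and no reset: what is moved stays moved. The work goes in short steps, Python scripts to look and compute and a tool call to move; the robot and the scene stay as the last step left them, time stands still between calls to the robot, and variables do not carry over. Pictures are saved under pics/ and viewed, at most 12 in all, crops included, and the job is handed in when it is done.

Besides the shell and the picture viewer there is one more tool, called after "Emit:" as name(argument=value, ...), one argument or row to a line, values as JSON. step_arm: Moves the arm, as the interface text tells. Shift numbers are shares of 100 mm and turn numbers shares of pi/4 rad, none past 1 either way. Its arguments: {"type":"object","properties":{"targets":{"type":"array"}},"required":["targets"]}

```bash
mkdir -p pics
python3 - <<'E'
from plant import bot
import cv2
o=bot.get_obs();print(o['tool_pos'],o['tcp_rot'],o['grip_width'],bot.tips_ahead,o['time'])
for n in("scene","top"):
    im,d=bot.capture(n);cv2.imwrite(f"pics/{n}0.png",im);import numpy as np;np.save(f"pics/{n}0.npy",d)
    i=bot.camera_info(n);print(n,{k:np.round(v,3).tolist() for k,v in i.items() if not isinstance(v,str)})
i=bot.camera_info("wrist");print(i)
E
```

```text
[ 160.00970601 -499.64003441  251.05357276] [-3.14008882e+00 -2.47554654e-04  3.09759753e-01] 91.68578263096178 25.0 0.0
scene {'fx': 400.111, 'fy': 400.111, 'cx': 258.985, 'cy': 186.96, 'k1': -0.105, 'camera_from_world': [[-0.63, -0.777, -0.006, 534.088], [-0.293, 0.244, -0.924, 244.591], [0.719, -0.58, -0.382, 873.906], [0.0, 0.0, 0.0, 1.0]]}
top {'fx': 474.593, 'fy': 474.593, 'cx': 253.656, 'cy': 192.263, 'k1': 0.035, 'camera_from_world': [[-0.045, -0.999, -0.005, 238.595], [-0.976, 0.045, -0.211, 601.919], [0.211, -0.005, -0.978, 1526.813], [0.0, 0.0, 0.0, 1.0]]}
{'fx': 324.79473109017295, 'fy': 324.79473109017295, 'cx': 249.8523709915341, 'cy': 190.22313228229075, 'k1': -0.07446304940707398, 'hand_eye': array([[ 2.18566374e-04, -9.69238371e-01, -2.46123817e-01,
         6.57376160e+01],
       [ 9.99998438e-01,  6.43489965e-04, -1.64603791e-03,
         1.07991407e+00],
       [ 1.75378131e-03, -2.46123073e-01,  9.69236997e-01,
        -1.33098724e+02],
       [ 0.00000000e+00,  0.00000000e+00,  0.00000000e+00,
         1.00000000e+00]])}
```

View pics/top0.png

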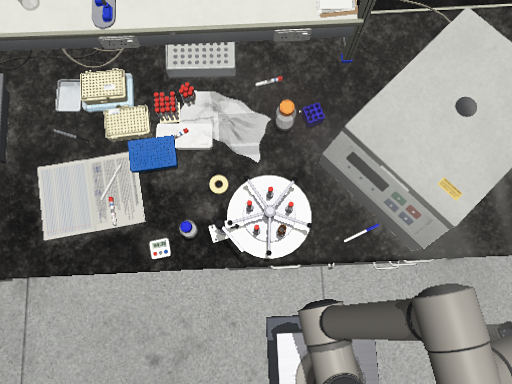

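View pics/scene0.png

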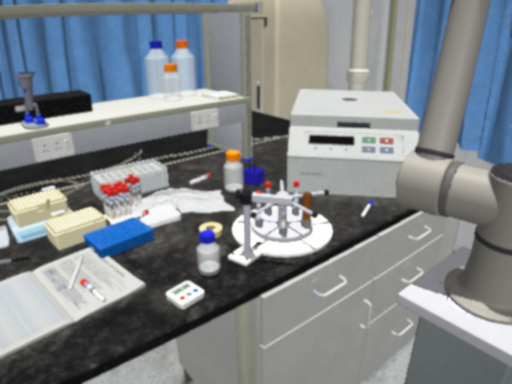

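The top view shows the carousel hub near (269,217), the amber vial near (282,229), red-capped tubes around the wheel, and the pillar/spout arm on the left near (215,233). The scene view shows the spout arm parked, with its black hub near (245,197).

```bash
cat > h.py <<'E'
import numpy as np,cv2
from plant import bot
from scipy.spatial.transform import Rotation as R
def pose():
    o=bot.get_obs();T=np.eye(4);T[:3,:3]=R.from_euler('xyz',o['tcp_rot']).as_matrix();T[:3,3]=o['tool_pos'];return T
def cam(n,T=None):
    i=bot.camera_info(n);K=np.array([[i['fx'],0,i['cx']],[0,i['fy'],i['cy']],[0,0,1]]);D=np.array([i['k1'],0,0,0.])
    W=np.linalg.inv(i['camera_from_world']) if n!='wrist' else T@i['hand_eye'];return K,D,W
def ray(c,uv,z):
    K,D,W=c;p=cv2.undistortPoints(np.array(uv,float).reshape(-1,1,2),K,D).reshape(-1,2)
    d=np.c_[p,np.ones(len(p))]@W[:3,:3].T;o=W[:3,3];return o+d*((np.asarray(z)-o[2])/d[:,2])[:,None]
def proj(c,P):
    K,D,W=c;M=np.linalg.inv(W);return cv2.projectPoints(np.array(P,float).reshape(-1,3),cv2.Rodrigues(M[:3,:3])[0],M[:3,3],K,D)[0].reshape(-1,2)
E
python3 - <<'E'
from h import *
im=cv2.imread('pics/top0.png');sc=cv2.imread('pics/scene0.png')
a=cv2.resize(im[170:265,175:320],None,fx=5.5,fy=5.5,interpolation=cv2.INTER_CUBIC);cv2.imwrite('pics/topc.png',a)
c=cam('top')
print(ray(c,[[269,211],[282,229],[186,229],[219,184],[362,233],[160,248]],[105,128,105,19,10,19]).round(0))
# foot white ring fit
hsv=cv2.cvtColor(im,cv2.COLOR_BGR2HSV);m=((hsv[...,1]<40)&(hsv[...,2]>200)).astype('uint8');m[:170]=0;m[265:]=0;m[:,:222]=0;m[:,320:]=0
ct=max(cv2.findContours(m,0,1)[0],key=cv2.contourArea);print(cv2.fitEllipse(cv2.convexHull(ct)))
E
```

```text
[[ 539.  164.  105.]
 [ 476.  127.  128.]
 [ 493.  434.  105.]
 [ 657.  329.   19.]
 [ 466. -151.   10.]
 [ 445.  534.   19.]]
((266.75848388671875, 216.63282775878906), (80.6162109375, 89.21766662597656), 67.885986328125)
```

View pics/topc.png

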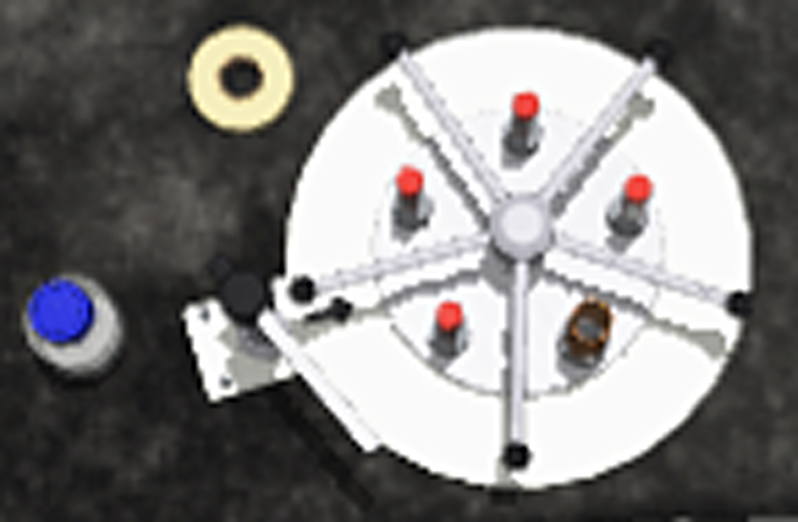

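The enlarged crop shows the wheel hub at (522,222), vial mouth (590,318), spoke balls at (397,45), (660,47), (740,302), (516,455), (302,289), pillar hub (243,297), and the swing arm ending near (370,445).

Run:
```python
from h import *
c=cam('top');f=lambda p:np.array(p)/5.5+[175,170]
b=ray(c,f([[397,45],[660,47],[740,302],[516,455],[302,289]]),105)
A=np.c_[2*b[:,:2],np.ones(5)];s=np.linalg.lstsq(A,(b[:,:2]**2).sum(1),rcond=None)[0];h=s[:2];print('balls',b.round(0).tolist(),'hub',h,'r',np.sqrt(s[2]+h@h))
v=ray(c,f([[590,318]]),128)[0];P=ray(c,f([[243,297]]),181)[0];e=ray(c,f([[372,445]]),170)[0]
ang=lambda d:np.degrees(np.arctan2(d[1],d[0])).round(1)
print('vial',v,np.hypot(*(v[:2]-h)),ang(v[:2]-h),'pillar',P,np.hypot(*(P[:2]-h)),ang(P[:2]-h),'end',e,np.hypot(*(e-P)[:2]),ang((e-P)[:2]))
print('spoke ang',[ang(q[:2]-h) for q in b])
arrow=ray(c,f([[325,312]]),5)[0];print('arrow',arrow,ang(arrow[:2]-h),np.hypot(*(arrow[:2]-h)))
# heights from depth: world cloud
d=np.load('pics/top0.npy');K,D,W=c;u,vv=np.meshgrid(np.arange(512),np.arange(384))
p=cv2.undistortPoints(np.stack([u,vv],-1).reshape(-1,1,2).astype(float),K,D).reshape(-1,2)
X=np.c_[p,np.ones(len(p))]*d.reshape(-1,1);X=X@W[:3,:3].T+W[:3,3]
X=X[d.ravel()>0]
for x0 in range(350,800,50):
    print(x0,[int(np.percentile(q,98)) if len(q:=X[(X[:,0]>=x0)&(X[:,0]<x0+50)&(X[:,1]>=y)&(X[:,1]<y+50),2]) else -1 for y in range(450,-300,-50)])
q=X[np.hypot(X[:,0]-h[0],X[:,1]-h[1])<15];print('hubtop',np.percentile(q[:,2],95))
q=X[np.hypot(X[:,0]-P[0],X[:,1]-P[1])<12];print('pillartop',np.percentile(q[:,2],95))
```

```text
balls [[652.0, 230.0, 105.0], [643.0, 73.0, 105.0], [488.0, 36.0, 105.0], [405.0, 172.0, 105.0], [507.0, 292.0, 105.0]] hub [538.80855689 160.03674161] r 134.49842210412382
vial [479.42569774 125.81819501 128.        ] 68.53636182428949 -150.0 pillar [492.85356237 321.15060123 181.        ] 167.53965883710893 105.9 end [408.6547877  253.04867195 170.        ] 108.29268870573954 -141.0
spoke ang [np.float64(31.8), np.float64(-39.7), np.float64(-112.3), np.float64(175.0), np.float64(103.4)]
arrow [507.4704499  282.91839481   5.        ] 104.3 126.81473748791525
350 [6, 7, 7, 8, 6, 6, 19, 10, 6, 8, 6, 7, 7, 7, 8]
400 [8, 8, 10, 6, 180, 19, 114, 20, 18, 7, 8, 9, 9, 8, 6]
450 [69, 108, 16, 185, 181, 133, 112, 129, 110, 113, 8, 8, 14, 15, 180]
500 [69, 108, 16, 184, 116, 113, 127, 118, 121, 19, 8, 9, 10, 179, 218]
550 [6, 7, 7, 13, 21, 136, 119, 129, 136, 19, 9, 10, 174, 215, 282]
600 [6, 7, 22, 25, 19, 112, 131, 110, 116, 16, 8, 168, 214, 282, 284]
650 [8, 8, 22, 26, 7, 113, 21, 19, 15, 8, 168, 207, 282, 284, 285]
700 [40, 8, 9, 6, 8, 8, 10, 7, 8, 7, 200, 282, 284, 285, 285]
750 [38, 22, 22, 9, 24, 17, 11, 7, 8, 9, 9, 282, 284, 285, 286]
hubtop 127.30228361812128
pillartop 186.53435005997798
```

Emit:
step_arm(
  targets=[0,0.3,-0.5,-0.8,0,0,-0.5,0,0.3,-1,-0.8,0,0,-1,0,0.3,-1,-0.8,0,0,-1,0,0.3,-1,-0.8,0,0,-1,0,0.3,-1,-0.8,0,0,-1],
)

```text
time: 0.72
tool_pos: [158.1, -395.4, 331.7]
tcp_rot: [-3.142, 0.0, 1.095]
contact_force: [0.4, 0.3, -1.6]
grip_width: 46.4
finger_force: 0.0
```

```bash
cat >> h.py <<'E'
def to(x,y,z,yaw=np.pi/2):
    T=pose();G=R.from_euler('xyz',[np.pi,0,yaw]).as_matrix()
    s=T[:3,:3].T@(np.array([x,y,z])-T[:3,3])/100;w=R.from_matrix(T[:3,:3].T@G).as_rotvec()/(np.pi/4)
    return s.round(3),w.round(3)
E
python3 - <<'E'
from h import *
print(bot.get_obs());print(to(350,-250,331))
E
```

```text
{'time': 0.725, 'joint_positions': array([-1.37069273e+00,  9.94812629e-02,  1.61891400e+00, -3.28130966e-05,
        1.42317573e+00, -8.95315024e-01]), 'dq': array([-0.00211304,  0.01491639, -0.00507196,  0.00048152, -0.00185084,
       -0.21392511]), 'tau': array([ 9.20397649e-02, -3.18571007e+01, -2.57553166e+01,  1.26820456e-02,
        1.11507210e-01, -4.89662904e-01]), 'tool_pos': array([ 158.13427024, -395.37167473,  331.69650544]), 'tcp_rot': array([-3.14158087e+00,  3.71977593e-05,  1.09542345e+00]), 'contact_force': array([ 0.41035913,  0.31767249, -1.55728111]), 'moment': array([-0.06049158, -0.05373151, -0.01372782]), 'finger_force': 0.0, 'grip_width': 46.44882199082455}
(array([2.171, 1.041, 0.007]), array([-0.   ,  0.   , -0.605]))
```

Emit:
step_arm(
  targets=[0,0.5,0.25,0,0,0,-0.2,0,1,0.5,0,0,0,-0.4,0,1,0.5,0,0,0,-0.605,0,1,0.5,0,0,0,-0.605],
)

```text
time: 1.23
tool_pos: [248.8, -329.4, 331.4]
tcp_rot: [-3.141, -0.001, 1.568]
contact_force: [-0.5, -1.0, 1.2]
grip_width: 6.4
finger_force: 0.0
```

Emit:
step_arm(
  targets=[0,0.45,0.5,0,0,0,0,0,0.9,1,0,0,0,0,0,0.9,1,0,0,0,0,0,0.9,1,0,0,0,0],
)

```text
time: 1.72
tool_pos: [348.4, -240.0, 331.4]
tcp_rot: [-3.141, -0.0, 1.568]
contact_force: [-0.8, -0.7, 0.3]
grip_width: 0.4
finger_force: 0.0
```

Emit:
step_arm(
  targets=[0,0.45,0.45,0,0,0,0,0,0.9,0.9,0,0,0,0,0,1,1,0,0,0,0,0,1,1,0,0,0,0],
)

```text
time: 2.22
tool_pos: [448.2, -140.7, 331.3]
tcp_rot: [-3.141, 0.0, 1.569]
contact_force: [0.0, -0.3, 0.4]
grip_width: 0.7
finger_force: 0.0
```

Emit:
step_arm(
  targets=[0,0.45,0.45,0,0,0,0,0,0.9,0.9,0,0,0,0,0,1,1,0,0,0,0,0,1,1,0,0,0,0],
)

```text
time: 2.72
tool_pos: [548.1, -41.2, 331.3]
tcp_rot: [-3.14, 0.001, 1.569]
contact_force: [-0.0, 0.1, -0.3]
grip_width: 0.4
finger_force: 0.0
```

Emit:
step_arm(
  targets=[0,0.45,0.45,0,0,0,0,0,0.9,0.9,0,0,0,0,0,1,1,0,0,0,0,0,1,1,0,0,0,0],
)

```text
time: 3.22
tool_pos: [648.4, 58.4, 331.2]
tcp_rot: [-3.14, 0.001, 1.569]
contact_force: [0.2, -0.2, 0.4]
grip_width: 0.6
finger_force: 0.0
```

Emit:
step_arm(
  targets=[0,0.4,0,0,0,0,0,0,0.7,0,0,0,0,0,0,0.7,0,0,0,0,0,0,0.7,0,0,0,0,0],
)

```text
time: 3.72
tool_pos: [648.2, 127.8, 332.3]
tcp_rot: [3.141, 0.001, 1.568]
contact_force: [-0.5, -0.0, -0.3]
grip_width: 0.4
finger_force: 0.0
```

Run:
```python
from h import *
T=pose();im,d=bot.capture('wrist');np.save('pics/w1T.npy',T);np.save('pics/w1d.npy',d);cv2.imwrite('pics/w1.png',im);print(T[:3,3])
c=cam('wrist',T);h=np.array([538.8,160.])
for a in (31.8,-39.7,-112.3,175,103.4): print(a,proj(c,[*(h+134*np.array([np.cos(np.radians(a)),np.sin(np.radians(a))])),105]).round(0))
```

```text
[648.23512872 127.80011011 332.31312829]
31.8 [[254.  72.]]
-39.7 [[244. 213.]]
-112.3 [[118. 243.]]
175 [[ 35. 131.]]
103.4 [[114.  15.]]
```

View pics/w1.png

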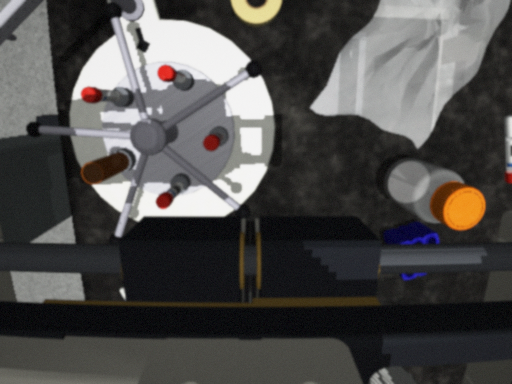

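The wrist view shows the balls near (254,68), (35,129) and (116,8), within about 5 mm of predictions. The vial's at (105,167), and the shut fingers point down at (250,260) beside the spoke at −40°. Descending.

Emit:
step_arm(
  targets=[0,0,0,0.5,0,0,0,0,0,0,1,0,0,0,0,0,0,1,0,0,0],
)

```text
time: 4.15
tool_pos: [646.5, 128.4, 227.8]
tcp_rot: [-3.133, 0.001, 1.569]
contact_force: [-0.9, 0.5, 1.1]
grip_width: 0.6
finger_force: 0.0
```

Emit:
step_arm(
  targets=[0,0,0,0.5,0,0,0,0,0,0,0.8,0,0,0,0,0,0,0.8,0,0,0],
)

```text
time: 4.53
tool_pos: [648.6, 129.3, 151.9]
tcp_rot: [-3.14, 0.0, 1.569]
contact_force: [-0.7, -0.3, 0.7]
grip_width: 0.3
finger_force: 0.0
```

Emit:
step_arm(
  targets=[0,0,0,0.15,0,0,0,0,0,0,0.32,0,0,0,0,0,0,0.32,0,0,0],
)

```text
time: 4.9
tool_pos: [647.8, 130.1, 118.4]
tcp_rot: [-3.139, 0.0, 1.57]
contact_force: [-0.0, 0.7, -0.3]
grip_width: 0.9
finger_force: 0.0
```

Run:
```python
from h import *
T=pose();print(T[:3,3])
h=np.array([538.8,160.])
def fin(a,r=112):
    t=np.radians(a);u=np.array([np.cos(t),np.sin(t)]);p=np.array([u[1],-u[0]])
    return h+r*u-(19*abs(p[0])+9.5*abs(p[1])+4.5)*p
for a in range(-28,-149,-6):
    q=fin(a);s,w=to(*q,120);print(a,q.round(0),s)
```

```text
[647.8487355  130.0772594  118.35282696]
-28 [648. 127.] [-0.034  0.001 -0.016]
-34 [645. 116.] [-0.136 -0.033 -0.016]
-40 [640. 106.] [-0.237 -0.078 -0.016]
-46 [634.  97.] [-0.334 -0.134 -0.016]
-52 [628.  87.] [-0.428 -0.201 -0.016]
-58 [620.  79.] [-0.515 -0.279 -0.016]
-64 [611.  71.] [-0.595 -0.368 -0.015]
-70 [601.  64.] [-0.666 -0.467 -0.015]
-76 [590.  57.] [-0.727 -0.574 -0.015]
-82 [579.  53.] [-0.776 -0.69  -0.014]
-88 [567.  49.] [-0.812 -0.813 -0.014]
-94 [555.  47.] [-0.835 -0.928 -0.014]
-100 [544.  45.] [-0.847 -1.04  -0.013]
-106 [532.  45.] [-0.848 -1.155 -0.013]
-112 [521.  47.] [-0.836 -1.272 -0.013]
-118 [509.  49.] [-0.811 -1.389 -0.013]
-124 [497.  53.] [-0.773 -1.505 -0.012]
-130 [486.  58.] [-0.721 -1.617 -0.012]
-136 [475.  65.] [-0.656 -1.725 -0.012]
-142 [465.  72.] [-0.578 -1.827 -0.011]
-148 [456.  81.] [-0.487 -1.92  -0.011]
```

Emit:
step_arm(
  targets=[0,-0.13,-0.03,0,0,0,0,0,-0.24,-0.08,0,0,0,0,0,-0.33,-0.13,0,0,0,0,0,-0.43,-0.2,0,0,0,0,0,-0.515,-0.28,0,0,0,0,0,-0.595,-0.37,0,0,0,0,0,-0.665,-0.465,0,0,0,0,0,-0.725,-0.575,0,0,0,0,0,-0.775,-0.69,0,0,0,0,0,-0.81,-0.81,0,0,0,0,0,-0.81,-0.81,0,0,0,0],
)

```text
time: 6.28
tool_pos: [566.5, 48.9, 119.7]
tcp_rot: [-3.14, 0.0, 1.57]
contact_force: [0.2, 0.5, -0.4]
grip_width: 0.2
finger_force: 0.0
```

Run:
```python
from h import *
T=pose();print(T[:3,3])
h=np.array([538.8,160.])
def fin(a,r=112):
    t=np.radians(a);u=np.array([np.cos(t),np.sin(t)]);p=np.array([u[1],-u[0]])
    return h+r*u-(19*abs(p[0])+9.5*abs(p[1])+4.5)*p
for a in range(-88,-149,-6):
    q=fin(a);s,w=to(*q,120);print(a,q.round(0),s)
im,_=bot.capture('top');cv2.imwrite('pics/t2.png',cv2.resize(im[170:265,175:320],None,fx=5.5,fy=5.5,interpolation=cv2.INTER_CUBIC))
```

```text
[566.46657067  48.92033672 119.68176806]
-88 [567.  49.] [-0.     0.    -0.003]
-94 [555.  47.] [-0.023 -0.114 -0.003]
-100 [544.  45.] [-0.035 -0.226 -0.003]
-106 [532.  45.] [-0.036 -0.341 -0.003]
-112 [521.  47.] [-0.024 -0.458 -0.003]
-118 [509.  49.] [ 0.001 -0.575 -0.003]
-124 [497.  53.] [ 0.039 -0.691 -0.002]
-130 [486.  58.] [ 0.091 -0.804 -0.002]
-136 [475.  65.] [ 0.156 -0.912 -0.002]
-142 [465.  72.] [ 0.234 -1.014 -0.002]
-148 [456.  81.] [ 0.325 -1.107 -0.002]
```

View pics/t2.png

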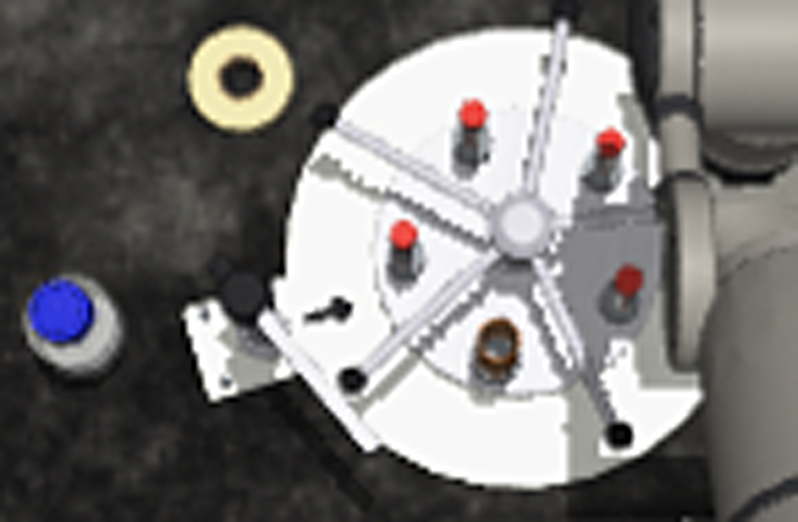

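The wheel turned clockwise: vial mouth is now at (498,345), spoke balls at (562,20), (352,378) and (620,435). Continuing slowly.

Emit:
step_arm(
  targets=[0,-0.02,-0.11,0,0,0,0,0,-0.035,-0.23,0,0,0,0,0,-0.035,-0.34,0,0,0,0,0,-0.025,-0.46,0,0,0,0,0,0,-0.575,0,0,0,0,0,0.04,-0.69,0,0,0,0,0,0.07,-0.75,0,0,0,0,0,0.07,-0.75,0,0,0,0],
)

```text
time: 7.32
tool_pos: [492.0, 56.5, 119.7]
tcp_rot: [-3.141, 0.0, 1.571]
contact_force: [0.0, 0.5, 0.3]
grip_width: 0.7
finger_force: 0.3
```

```bash
cat >> h.py <<'E'
H=np.array([538.8,160.])
def fin(a,r=112):
    t=np.radians(a);u=np.array([np.cos(t),np.sin(t)]);p=np.array([u[1],-u[0]])
    return H+r*u-(19*abs(p[0])+9.5*abs(p[1])+4.5)*p
def vial(im):
    # red cap tops at z134, vial
    c=cam('top');hsv=cv2.cvtColor(im,cv2.COLOR_BGR2HSV)
    m=(((hsv[...,0]<6)|(hsv[...,0]>174))&(hsv[...,1]>150)&(hsv[...,2]>120)).astype('uint8');m[:170]=0;m[265:]=0;m[:,:220]=0;m[:,320:]=0
    n,l,st,ce=cv2.connectedComponentsWithStats(m);ce=ce[1:][st[1:,4]>3]
    X=ray(c,ce,132)[:,:2]-H;return np.degrees(np.arctan2(X[:,1],X[:,0])).round(1),np.hypot(*X.T).round(1)
E
python3 - <<'E'
from h import *
print('init',vial(cv2.imread('pics/top0.png')))
im,_=bot.capture('top');print(vial(im));cv2.imwrite('pics/t3.png',cv2.resize(im[170:265,175:320],None,fx=5.5,fy=5.5,interpolation=cv2.INTER_CUBIC))
T=pose();print(T[:3,3])
for a in range(-124,-154,-3):
    q=fin(a);s,w=to(*q,120);print(a,q.round(0),s)
E
```

```text
init (array([ -2.4,  68.6, -76.5, 138.4]), array([68.9, 72. , 66.7, 71.6]))
(array([ -13.8,   56.9, -163.1]), array([68.5, 71.1, 69. ]))
[492.31727867  56.31405533 119.64367095]
-124 [497.  53.] [-0.035  0.05  -0.004]
-127 [492.  55.] [-0.01  -0.006 -0.004]
-130 [486.  58.] [ 0.017 -0.062 -0.004]
-133 [481.  61.] [ 0.048 -0.117 -0.004]
-136 [475.  65.] [ 0.082 -0.17  -0.003]
-139 [470.  68.] [ 0.12  -0.222 -0.003]
-142 [465.  72.] [ 0.161 -0.272 -0.003]
-145 [460.  77.] [ 0.205 -0.32  -0.003]
-148 [456.  81.] [ 0.251 -0.365 -0.003]
-151 [452.  86.] [ 0.301 -0.408 -0.003]
```

View pics/t3.png

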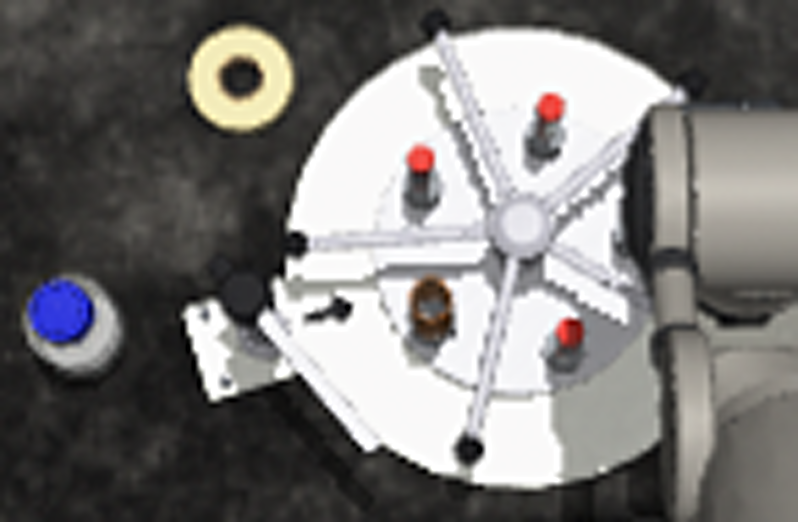

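The vial is now at (432,305), spoke ball below at (470,448), and the arrow at (325,312); about 23° clockwise still to go.

Emit:
step_arm(
  targets=[0,0.02,-0.06,0,0,0,0,0,0.05,-0.12,0,0,0,0,0,0.08,-0.17,0,0,0,0,0,0.12,-0.22,0,0,0,0,0,0.16,-0.27,0,0,0,0,0,0.205,-0.32,0,0,0,0,0,0.205,-0.32,0,0,0,0],
)

```text
time: 8.25
tool_pos: [459.9, 77.1, 119.6]
tcp_rot: [-3.141, 0.0, 1.571]
contact_force: [0.3, -0.5, 0.3]
grip_width: 0.7
finger_force: 0.2
```

Run:
```python
from h import *
im,_=bot.capture('top');print(vial(im));cv2.imwrite('pics/t4.png',cv2.resize(im[170:265,175:320],None,fx=5.5,fy=5.5,interpolation=cv2.INTER_CUBIC));cv2.imwrite('pics/t4raw.png',im)
T=pose();print(T[:3,3])
for a in range(-143,-154,-1):
    q=fin(a);s,w=to(*q,120);print(a,q.round(0),s)
```

```text
(array([-33.3,  39.3, 179.5]), array([68.5, 71. , 70. ]))
[460.13777338  76.96644511 119.63459429]
-143 [464.  74.] [-0.032  0.034 -0.004]
-144 [462.  75.] [-0.017  0.018 -0.004]
-145 [460.  77.] [-0.002  0.002 -0.004]
-146 [459.  78.] [ 0.013 -0.013 -0.004]
-147 [457.  80.] [ 0.029 -0.028 -0.004]
-148 [456.  81.] [ 0.045 -0.043 -0.004]
-149 [454.  83.] [ 0.061 -0.058 -0.004]
-150 [453.  85.] [ 0.078 -0.072 -0.004]
-151 [452.  86.] [ 0.095 -0.086 -0.004]
-152 [450.  88.] [ 0.112 -0.1   -0.004]
-153 [449.  90.] [ 0.129 -0.113 -0.004]
```

View pics/t4.png

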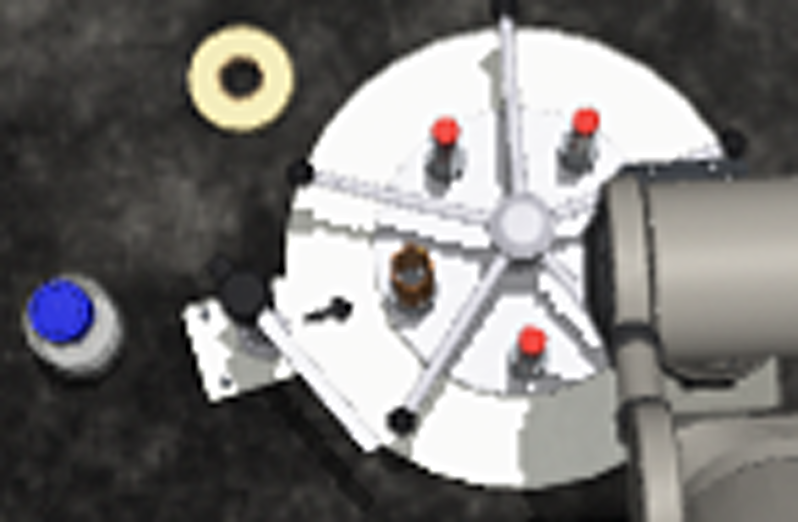

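The vial's at (412,272), nearly in line between hub (522,222) and pillar (243,297); balls at (402,420), (302,173), (504,8), (733,142).

Run:
```python
from h import *
c=cam('top');f=lambda p:np.array(p)/5.5+[175,170]
sets=[[[397,45],[660,47],[740,302],[516,455],[302,289]],[[562,20],[324,115],[352,378],[620,435]],[[435,22],[296,243],[470,448],[692,78]],[[402,420],[302,173],[504,8],[733,142]]]
b=[ray(c,f(s),105)[:,:2] for s in sets];B=np.vstack(b)
s=np.linalg.lstsq(np.c_[2*B,np.ones(len(B))],(B**2).sum(1),rcond=None)[0];h=s[:2];print(h,np.sqrt(s[2]+h@h))
ang=lambda d:np.degrees(np.arctan2(d[...,1],d[...,0]))
for x in b:
    a=ang(x-h);print(a.round(1),'mod',((a-36)%72).round(1))
P=ray(c,f([[243,297]]),181)[0,:2];print('pillar',P,ang(P-h),np.hypot(*(P-h)))
A=ray(c,f([[307,319],[345,306]]),8)[:,:2];print(A,ang(A-h),np.hypot(*(A-h).T),'dir',ang(A[0]-A[1]))
v=ray(c,f([[413,272]]),128)[0,:2];print('vial',v,ang(v-h),np.hypot(*(v-h)))
```

```text
[538.16108162 160.58304579] 134.02860241086086
[  31.4  -39.7 -112.   175.2  103.2] mod [67.4 68.3 68.  67.2 67.2]
[ -13.5   57.5  129.  -158.3] mod [22.5 21.5 21.  21.7]
[ 20.   91.4 163.7 -51. ] mod [56.  55.4 55.7 57. ]
[145.3  73.4   1.9 -70.4] mod [37.3 37.4 37.9 37.6]
pillar [492.85356237 321.15060123] 105.75753115161771 166.8373793860612
[[503.18036764 294.14049269]
 [510.22463982 270.22391552]] [104.67694821 104.29476639] [138.06245679 113.14400159] dir 106.41155343219862
vial [510.81850924 226.37036872] 112.56878120934546 71.24316193393543
```

Emit:
step_arm(
  targets=[0,0.02,-0.02,0,0,0,0,0,0.045,-0.04,0,0,0,0,0,0.07,-0.065,0,0,0,0,0,0.07,-0.065,0,0,0,0],
)

```text
time: 8.8
tool_pos: [453.9, 84.0, 119.7]
tcp_rot: [-3.141, 0.0, 1.571]
contact_force: [1.1, -0.6, -0.1]
grip_width: 0.2
finger_force: 0.3
```

Emit:
step_arm(
  targets=[0,-0.1,0.07,0,0,0,0,0,-0.25,0.1,0,0,0,0,0,-0.25,0.1,-0.5,0,0,0,0,-0.25,0.1,-1,0,0,0,0,-0.25,0.1,-1,0,0,0],
)

```text
time: 9.43
tool_pos: [466.2, 57.7, 223.1]
tcp_rot: [3.134, 0.0, 1.569]
contact_force: [-0.4, -1.1, -0.6]
grip_width: 0.3
finger_force: 0.0
```

```bash
cat >> h.py <<'E'
PL=np.array([493.,321.])
def arm(a,r=88):
    t=np.radians(a);u=np.array([np.cos(t),np.sin(t)]);p=np.array([-u[1],u[0]])
    return PL+r*u-(19*abs(p[0])+9.5*abs(p[1])+5)*p
E
python3 - <<'E'
from h import *
im,_=bot.capture('top');print(vial(im));cv2.imwrite('pics/t5.png',cv2.resize(im[170:265,175:320],None,fx=5.5,fy=5.5,interpolation=cv2.INTER_CUBIC))
print(bot.get_obs()['joint_positions'].round(2))
for a in (-165,-160,-141,-74): print(a,arm(a),to(*arm(a),223))
E
```

```text
(array([  35.4,  -37. , -114.6,  174.7]), array([70.6, 67.5, 66. , 70.8]))
[-0.04  0.27  1.72 -0.    1.15 -0.04]
-165 [403.0566734  316.66717383] (array([ 2.588, -0.622, -0.024]), array([ 0.004,  0.   , -0.002]))
-160 [403.32112972 310.09588389] (array([ 2.522, -0.619, -0.024]), array([ 0.004,  0.   , -0.002]))
-141 [409.2935134  284.53551813] (array([ 2.266, -0.559, -0.023]), array([ 0.004,  0.   , -0.002]))
-74 [492.37620541 229.27477942] (array([ 1.715,  0.273, -0.02 ]), array([ 0.004,  0.   , -0.002]))
```

View pics/t5.png

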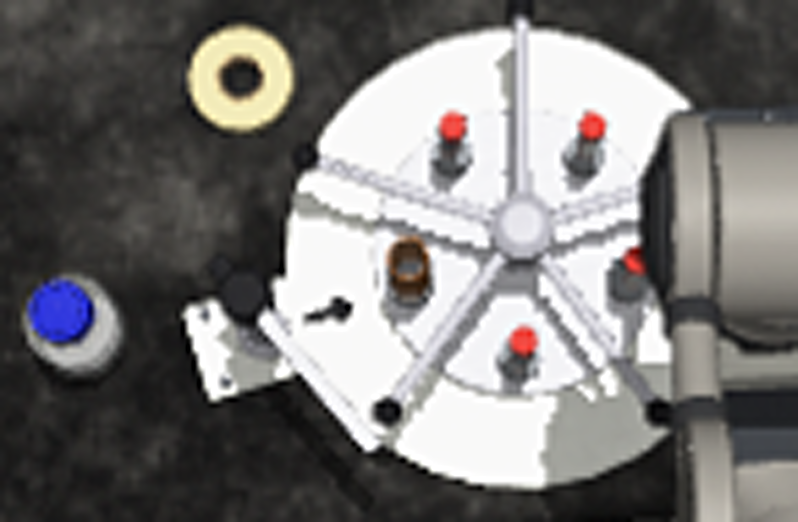

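The vial's at (408,262), balls at (388,411), (307,157), (658,410): the vial sits at ≈105.4° against the target of ≈105.2°. Now the swing arm.

Emit:
step_arm(
  targets=[0,0.4,-0.15,0,0,0,0,0,0.9,-0.3,0,0,0,0,0,1,-0.35,0,0,0,0,0,1,-0.35,0,0,0,0],
)

```text
time: 9.98
tool_pos: [428.6, 158.6, 218.7]
tcp_rot: [-3.14, 0.001, 1.572]
contact_force: [-0.5, 0.6, 0.1]
grip_width: 0.6
finger_force: 0.0
```

Emit:
step_arm(
  targets=[0,0.5,-0.15,0,0,0,0,0,1,-0.28,0,0,0,0,0,1,-0.28,0,0,0,0],
)

```text
time: 10.35
tool_pos: [401.0, 259.9, 219.1]
tcp_rot: [-3.141, 0.0, 1.573]
contact_force: [0.7, -0.1, -0.4]
grip_width: 0.1
finger_force: 0.0
```

Emit:
step_arm(
  targets=[0,0.4,0,0,0,0,0,0,0.58,0,0,0,0,0,0,0.58,0,0,0,0,0],
)

```text
time: 10.72
tool_pos: [401.7, 316.2, 219.2]
tcp_rot: [-3.141, 0.001, 1.571]
contact_force: [0.7, -0.3, -1.0]
grip_width: 0.4
finger_force: 0.0
```

Run:
```python
from h import *
T=pose();print(T[:3,3],to(*arm(-165),175))
im,d=bot.capture('wrist');cv2.imwrite('pics/w2.png',im);np.save('pics/w2T.npy',T)
```

```text
[401.69105123 316.20992908 219.16859871] (array([0.005, 0.014, 0.442]), array([-0.001,  0.001, -0.   ]))
```

View pics/w2.png

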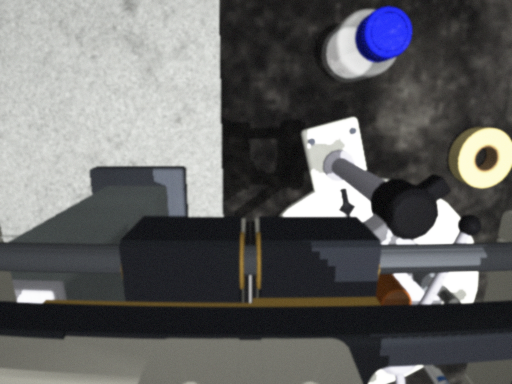

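The wrist view shows the pillar's black hub at (410,208), the blue-capped bottle at (384,35) and the arrow at (347,203). The gripper is clear of all of them.

Run:
```python
from h import *
T=np.load('pics/w2T.npy');c=cam('wrist',T);print(ray(c,[[410,208],[347,195],[346,212]],[181,8,8]).round(0))
s0=arm(-165)
for a in range(-160,-68,5): print(a,arm(a).round(0),((arm(a)-s0)[::-1]/100).round(3))
```

```text
[[492. 327. 181.]
 [509. 289.   8.]
 [509. 269.   8.]]
-160 [403. 310.] [-0.066  0.003]
-155 [404. 303.] [-0.132  0.01 ]
-150 [405. 297.] [-0.2    0.024]
-145 [407. 290.] [-0.267  0.043]
-140 [410. 283.] [-0.335  0.068]
-135 [413. 277.] [-0.401  0.099]
-130 [417. 270.] [-0.466  0.137]
-125 [421. 264.] [-0.528  0.182]
-120 [426. 258.] [-0.588  0.232]
-115 [432. 252.] [-0.643  0.29 ]
-110 [438. 247.] [-0.694  0.353]
-105 [445. 243.] [-0.74   0.422]
-100 [453. 239.] [-0.779  0.497]
-95 [461. 235.] [-0.812  0.576]
-90 [469. 233.] [-0.837  0.659]
-85 [476. 231.] [-0.855  0.73 ]
-80 [483. 230.] [-0.867  0.802]
-75 [491. 229.] [-0.873  0.878]
-70 [499. 229.] [-0.873  0.955]
```

Emit:
step_arm(
  targets=[0,0,0,0.25,0,0,0,0,0,0.01,0.44,0,0,0,0,0,0.01,0.44,0,0,0],
)

```text
time: 11.15
tool_pos: [401.8, 315.0, 174.6]
tcp_rot: [-3.139, 0.002, 1.569]
contact_force: [0.5, 0.5, 0.2]
grip_width: 0.6
finger_force: 0.0
```

Emit:
step_arm(
  targets=[0,-0.13,0.01,0,0,0,0,0,-0.2,0.025,0,0,0,0,0,-0.27,0.045,0,0,0,0,0,-0.335,0.07,0,0,0,0,0,-0.4,0.1,0,0,0,0,0,-0.465,0.14,0,0,0,0,0,-0.53,0.18,0,0,0,0,0,-0.59,0.23,0,0,0,0,0,-0.645,0.29,0,0,0,0,0,-0.695,0.355,0,0,0,0,0,-0.74,0.42,0,0,0,0,0,-0.78,0.5,0,0,0,0,0,-0.81,0.575,0,0,0,0,0,-0.84,0.66,0,0,0,0,0,-0.855,0.73,0,0,0,0],
)

```text
time: 13.02
tool_pos: [475.7, 231.1, 175.6]
tcp_rot: [-3.142, 0.0, 1.57]
contact_force: [-1.5, 0.5, -0.4]
grip_width: 0.4
finger_force: 0.5
```

Emit:
step_arm(
  targets=[0,-0.005,0.03,0,0,0,0,0,-0.01,0.06,0,0,0,0,0,-0.01,0.08,0,0,0,0,0,-0.01,0.08,0,0,0,0],
)

```text
time: 13.52
tool_pos: [483.2, 230.3, 175.7]
tcp_rot: [3.141, 0.0, 1.57]
contact_force: [-0.3, 0.2, -0.5]
grip_width: 0.6
finger_force: 0.1
```

Pushing toward the stop in small steps, watching the force.

Emit:
step_arm(
  targets=[0,0,0.02,0,0,0,0,0,0,0.04,0,0,0,0,0,0,0.06,0,0,0,0,0,0,0.06,0,0,0,0],
)

```text
time: 14.02
tool_pos: [489.4, 230.3, 175.7]
tcp_rot: [3.141, 0.0, 1.57]
contact_force: [0.2, -0.3, 0.7]
grip_width: 0.8
finger_force: 0.1
```

Emit:
step_arm(
  targets=[0,0,0.015,0,0,0,0,0,0,0.03,0,0,0,0,0,0,0.03,0,0,0,0],
)

```text
time: 14.4
tool_pos: [492.3, 230.2, 175.7]
tcp_rot: [3.141, 0.0, 1.57]
contact_force: [0.4, 0.9, -0.2]
grip_width: 0.5
finger_force: 0.2
```

Emit:
step_arm(
  targets=[0,0,0.015,0,0,0,0,0,0,0.03,0,0,0,0,0,0,0.03,0,0,0,0],
)

```text
time: 14.78
tool_pos: [494.8, 230.3, 175.6]
tcp_rot: [-3.14, 0.0, 1.57]
contact_force: [-2.1, 1.9, 1.0]
grip_width: 0.2
finger_force: 1.6
```

Run:
```python
from h import *
im,_=bot.capture('top');print(vial(im));cv2.imwrite('pics/t6.png',cv2.resize(im[170:265,175:320],None,fx=5.5,fy=5.5,interpolation=cv2.INTER_CUBIC));print(bot.get_obs()['contact_force'])
```

```text
(array([ -37. , -112.7,  174.7]), array([67.5, 67.2, 70.8]))
[-3.7845818   0.38411259  0.60292523]
```

View pics/t6.png

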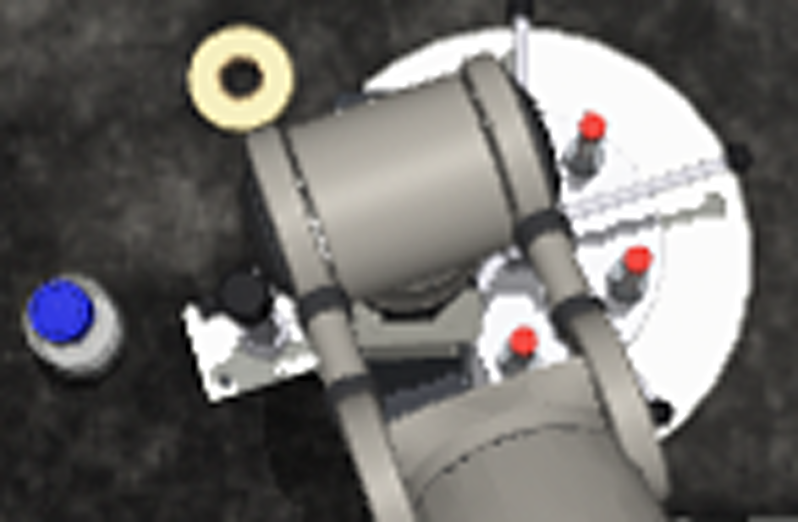

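The arm hides the bar here; the wheel's unchanged (caps at −37° and 174.7°, as before). The force has risen to 3.8 N, so I'll press a little more to confirm the stop.

Emit:
step_arm(
  targets=[0,0,0.02,0,0,0,0,0,0,0.02,0,0,0,0],
)

```text
time: 15.08
tool_pos: [495.1, 230.3, 175.5]
tcp_rot: [-3.137, 0.001, 1.571]
contact_force: [-9.4, 1.1, 5.4]
grip_width: 0.3
finger_force: 5.0
```

Against the stop. Back off, rise, move clear.

Emit:
step_arm(
  targets=[0,0,-0.1,0,0,0,0,0,0,-0.3,0,0,0,0,0,0,-0.3,-0.4,0,0,0,0,0,-0.3,-1,0,0,0,0,0,-0.3,-1,0,0,0],
)

```text
time: 15.7
tool_pos: [469.5, 230.9, 280.6]
tcp_rot: [3.13, -0.003, 1.57]
contact_force: [0.3, -0.2, -0.6]
grip_width: 0.5
finger_force: 0.0
```

Emit:
step_arm(
  targets=[0,-0.5,-0.4,-0.2,0,0,0,0,-1,-0.8,-0.4,0,0,0,0,-1,-0.8,-0.4,0,0,0],
)

```text
time: 16.08
tool_pos: [385.8, 128.6, 316.4]
tcp_rot: [3.139, 0.001, 1.568]
contact_force: [0.3, 0.5, 1.0]
grip_width: 0.2
finger_force: 0.0
```

Emit:
step_arm(
  targets=[0,-0.5,0,0,0,0,0,0,-1,0,0,0,0,0,0,-1,0,0,0,0,0,0,-1,0,0,0,0,0],
)

```text
time: 16.58
tool_pos: [387.4, 30.6, 315.2]
tcp_rot: [-3.141, -0.0, 1.57]
contact_force: [-0.1, 0.1, -0.6]
grip_width: 0.4
finger_force: 0.0
```

Emit:
step_arm(
  targets=[0,-0.5,0,0,0,0,0,0,-1,0,0,0,0,0,0,-1,0,0,0,0,0,0,-1,0,0,0,0,0],
)

```text
time: 17.08
tool_pos: [387.2, -68.5, 315.4]
tcp_rot: [-3.141, -0.001, 1.571]
contact_force: [-0.7, 0.1, 0.5]
grip_width: 0.5
finger_force: 0.0
```

Run:
```python
from h import *
im,_=bot.capture('top');print(vial(im));a=cv2.resize(im[175:260,200:320],None,fx=4.6,fy=4.6,interpolation=cv2.INTER_CUBIC)
s,_=bot.capture('scene');b=cv2.resize(s[170:280,190:345],(552,391),interpolation=cv2.INTER_CUBIC)[:209+60,:]
cv2.imwrite('pics/t7.png',cv2.resize(np.vstack([a,b]),(520,620))[:600])
```

```text
(array([  35.4,  -37. , -112.7,  174.7]), array([70.6, 67.5, 67.2, 70.8]))
```

View pics/t7.png

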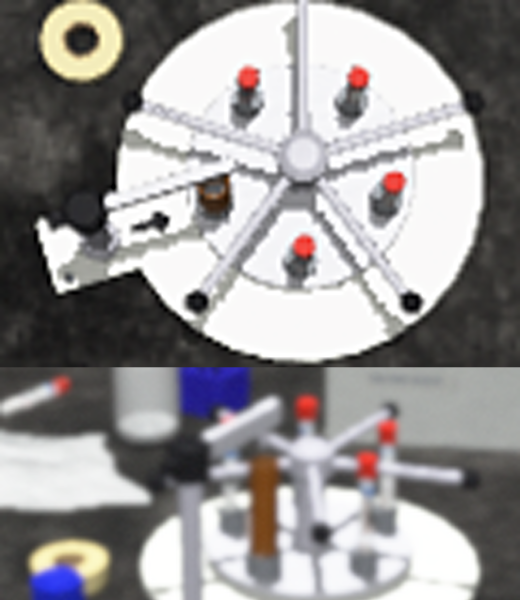

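The final picture shows the bar from (108,202) to (232,163) over the vial mouth at (214,190), shifted by parallax, with everything else in place. A numeric check of bar against vial follows.

Run:
```python
from h import *
c=cam('top');f=lambda p:np.array(p,float)/[.942*4.6,.9394*4.6]+[200,175]
h=np.array([538.2,160.6]);ang=lambda d:np.degrees(np.arctan2(d[...,1],d[...,0])).round(1)
A=ray(c,f([[108,202],[232,163],[86,211]]),[177,177,181])[:,:2];u=(A[1]-A[0])/np.hypot(*(A[1]-A[0]))
print(A,ang(-u),'spout',A[2]+95*u,ang(A[2]+95*u-h))
b=ray(c,f([[133,101],[474,101],[411,301],[197,300]]),105)[:,:2]-h;print(((ang(b)-36)%72)+72)
v=ray(c,f([[214,190]]),128)[0,:2];print('vial',v,ang(v-h), 'pillar',ang(A[2]-h))
```

```text
[[499.61128494 303.61626521]
 [523.59825411 214.5725422 ]
 [493.28763834 319.1029905 ]] 105.1 spout [517.99823825 227.37302674] 106.8
[105.  105.7 105.3 104.9]
vial [512.47988749 228.53981469] 110.7 pillar 105.8
```

```bash
python3 -c "
from plant import bot
print(bot.close_job())"
```

```text
the job is handed in; nothing more can be done
None
```

I turned the carousel until the open vial stood at the filling place (about 105.2° measured, target about 105–106°), then pushed the spout arm against its stop and handed the job in at about 17 s, with the robot clear of everything.

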